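# Closing time: clear the bread ends and scrap paper from the display

## Task

Clear the scraps off the display board into the steel waste pan beside it: the two cut baguette ends, the end slab of the tin loaf and the crumpled paper ball, two of which lie under the glass shelf. Leave the whole bread and the honey jar where they are, and do not knock the glass.

Things in the scene. Friction and masses are not known exactly. Their poses are not given: they have to be found in the camera images.
- case: Display unit, fixed: white board 590 mm (its x) by 510 mm (its y), 12 mm thick, lying on the counter; scraps and goods stand on its top. Its x points about to the robot's right (the customers' side), y away from the robot, z up, turned up to 5 degrees. The board spans x=-310 to +280, y=-255 to +255 mm; the origin is at counter height.
- covered_row (a point): Middle of the row under the glass, on the board's top, 12 mm above the counter; axes as case. Three things stand along y at about -117, 0 and +117 mm, each within 13 mm of its place: two scraps and one of the goods. They lie about 31 mm behind the glass's edge, so an upright tool cannot take them: lean it back to the open left side by 20 to 40 degrees, along the things' length.
- middle_row (a point): Middle of the next row, in the open, 150 mm to the left of the covered row, on the board's top; axes as case. Three things at about y=-117, 0 and +117 mm, each within 13 mm.
- outer_row (a point): Middle of the outer row, in the open, 145 mm left of the middle row, on the board's top; axes as case. Two things, at about y=-117 and 0 mm, each within 13 mm. Middle and outer row together hold the other two scraps and three goods. In every row the long axes lie within 18 degrees of the case's x.
- glass_edge (a point): Middle of the lower edge of the glass shelf on its open, left side, 262 mm above the counter; axes as case. The space below this edge is open from the left.
- glass: Level clear glass shelf over the covered row, fixed; same origin and axes as case. x from 19 to 222 mm, y from -265 to +265 mm, underside 262 mm (edge trim) and top 272 mm above the counter. Pastries and price cards stand on it beyond x=120 mm, up to 325 mm high. Two posts, radius 12.5 mm, 277 mm high, at x=150, y=+-235 mm carry it; past x=220 mm hangs a clear guard pane.
- long_end: Stale hard bread; cut end of a baguette, 120 mm long (its x), 58 mm wide (y), 46 mm high (z), about 75 g (50 to 105). Flat pale cut face at -x, rounded nose at +x, flat underside. Origin in its middle, 23 mm above the board. The wide sides stand upright up to about 28 mm and then slope in. Nose roughly towards the customers.
- short_end: Stale hard bread; another cut baguette end, 85 mm long (x), 58 mm wide (y), 46 mm high; cut face at -x, nose at +x; about 55 g (38 to 77). Origin in its middle, 23 mm above the board. Turned like the long one.
- tin_end: Stale hard bread; the end slab of a tin loaf, lying on its cut face: 100 mm long (x), 60 mm wide (y), 36 mm thick (z), upright sides up to 25 mm, rounded upper edges, about 60 g (42 to 84). Origin in its middle, 18 mm above the board. Turned like the others.
- paper_ball: Crumpled ball of stiff brown baking paper, 60 mm across in its x and in its y, 58 mm high, about 30 g (21 to 42); holds its shape; best taken across x or y. Origin in its middle, 29 mm above the board. Turned like the others.
- bun_a: Whole round bun for sale, 80 mm across, 50 mm high, loose on the board, not to be moved. Origin in its middle.
- bun_b: A second whole round bun, the same size, loose, not to be moved. Origin in its middle.
- oval_roll: Whole oval roll, both ends rounded and no cut face, 112 mm long (x), 60 mm wide, 44 mm high, loose, not to be moved. Origin in its middle.
- jar: Jar of honey with a brass lid, 66 mm across, 84 mm high, loose on the board, not to be moved. Origin at mid-height.
- pan: The waste pan: plain deep stainless steel pan, open above, fixed, 325 mm (x) by 176 mm (y) outside, 100 mm high, walls and floor 4 mm. Origin at the centre of its underside, on the counter; z up. It stands on the counter left of the display board, its x axis about straight away from the robot, and is empty at the start.
- basket: Woven basket heaped with whole rolls, fixed, 290 mm (x) by 165 mm (y), up to 130 mm high, to the right, on the customers' side. It is not the bin. Origin at the centre of its underside.

How it is judged:
By the outcome, as a careful person would: the job done as asked, in the order asked, and still so for the second after the job is handed in, with the robot touching nothing.
It also fails if it takes over 61 s, if anything falls off the work surface, if the arm or the gripper's body presses on something with over 40 N, if the wrist force passes 120 N, or if a joint passes its speed limit or range.

## Robot

A 6-joint arm with a two-finger parallel gripper is mounted at the origin on the work surface. World frame = base frame: x ahead of the robot, y to its left, z up, the work surface at z = 0. Lengths are in mm, angles in rad, forces in N, time in s.
With the tool pointing down it reaches from about 400 to 825 mm from the base axis. Payload 7 kg.
Tool frame: the origin (TCP) lies between the finger pads; the fingertips stand 11 mm ahead of it and the grasp point (between the pads) lies 8 mm behind it; z points along the fingers, y is the line along which they close (so a half turn about z gives the same grasp; the last joint's range is limited). The gripper opens to 85 mm and grips with 20 to 120 N. Pads are 22 mm wide; open, the fingers measure 114 mm over their backs; the gripper's body (76 mm by 85 mm) begins 54 mm behind the grasp point. The pads swing forward as they close: fully open they stand 13 mm farther back than shut.
Start: joints at [1.637, 0.359, 0.012, 0, -1.224, -0.288], TCP at [148.501, 658.44, 242.302] pointing down, gripper open.
Joint ranges: [-3.07, 3.07], [-1.43, 2.12], [-1.02, 1.25], [-3.03, 1.67], [-3.05, -0], [-3.03, 3.03]. Speed limits (rad/s): [2.39, 2.39, 3.01, 3.14, 3.14, 3.14].

## Interface

Orientations are given as a 3x3 rotation matrix whose columns are the frame's x, y, z axes.
In Python, from plant import env gives the robot as it stands.
- The arm moves only by the shell command python3 -m pendant 'ROWS' [OPENING]. ROWS is JSON, a list of rows, each a list of 4 numbers: the shift along the tool's x, y, z in units of 120 mm (1.0 is 120 mm), then the turn about the tool's z in units of pi rad (1.0 is pi rad). A call has 1 to 5 rows; each row is the pose to reach, as a shift and turn from the pose commanded when the call began, along the tool's axes at that moment, turning the shorter way round; what a row does not reach only later rows make up. A row lasts 1/10 s, in which the tool goes at most 50 mm and 8.59 degrees, less where a joint would pass 70% of its speed; a pose out of reach is approached as far as the arm can. A call with a number of a shift or a turn outside -1 to 1 is refused whole. A call with a gripper value outside its range is refused whole. OPENING is the opening, from 0 (shut) to 1 (fully open), set as the call begins (- or left out, the last holds). The fingers move at their own pace and stop on an object; the grip force is fixed at half the most. Time passes only in rows, so rows that repeat a pose let the fingers close. It gives the time, the measured TCP pose, the force, the opening and the grip force at its end, in the units of the state.
- env.get_obs(): the state, without advancing time (a new reading comes with each control period).
- env.capture(name): name is "scene" or "top" or "wrist"; returns a dict with "pixels" (384x512x3 uint8, red, green, blue), "fx", "fy", "cx", "cy" (pixels), "rvec" (rotation vector, rad) and "tvec" (3), from world to camera coordinates, as OpenCV has them; the wrist camera has in their place "tool_from_camera" (4x4, takes a point from camera to tool coordinates, whose origin is the TCP and whose axes are the flange's). Camera axes: x right, y down, z forward; pixel columns grow to the right and rows downward; lengths in mm; the calibration is good to about 2 mm. The wrist camera is an equidistant fisheye: a pixel r from the principal point sees the ray r / f radians off the axis. A picture is of the moment at which its call begins: read the wrist's pose just before it. There is no depth.
- env.close_job(): hands the job in; it is judged then, once.
Trained networks look in a picture, given as the dict that the camera call returned (one of the last four; its "shot" number tells which), for a name from the list of things; names that differ only in an ending like _2 or _b are one class to them, and where a whole thing is asked for, a point or a joint stands for the part that bears it (a point fixed in the world has none). Each returns a list of dicts, best first, with "confidence" (0 to 1); they miss things now and then, are a little off and sometimes report something else, mostly with a low value. They report only what shows in the picture. A call takes as long as a camera call.
- env.recognise(thing, picture): "bbox" ([left, top, right, bottom] in pixels, round what is visible of it).
- env.regions_of(thing, picture): "pixels" (384x512 bool, what is visible of it) and "bbox" ([left, top, right, bottom] in pixels, round what is visible of it).
- env.place_of(thing, picture): "at" ([column, row] in pixels: a listed point, or the origin of a listed thing).
The state is a dict: "t": time; "joint_positions": joint angles; "dq": joint speeds; "tau": joint torques, N m; "eef_pos": TCP position; "eef_rot": TCP orientation; "ft_force": force on the tool from outside, world axes, zero at the start; "moment": the same for the moment, N m; "gripper_width": finger opening in mm; "gripper_force": force on a finger pad.
Only numpy, scipy, OpenCV 4.12 (cv2) and the standard library are available. Lean on these libraries where they do the work, as an engineer would, in place of code of your own. Each camera call takes 0.05 s, during which the arm holds its last target. There are 200 camera calls.

## Working session

There is one attempt and no reset: what is moved stays moved. The work goes in short steps, Python scripts to look and compute and a shell command to move; the robot and the scene stay as the last step left them, time stands still between calls to the robot, and variables do not carry over. Pictures are saved under pics/ and viewed, at most 10 in all, crops included, and the job is handed in when it is done.

```bash
ls; mkdir -p pics
cat > h.py <<'E'
import numpy as np, cv2
from plant import env
def save(c,n): cv2.imwrite('pics/'+n+'.png',c['pixels'][:,:,::-1])
def ray(c,px,T=None):
    u=(px[0]-c['cx'])/c['fx'];v=(px[1]-c['cy'])/c['fy']
    if T is None:
        R=cv2.Rodrigues(np.array(c['rvec'],float))[0];t=np.array(c['tvec'],float).ravel()
        d=R.T@np.array([u,v,1.]);return -R.T@t,d/np.linalg.norm(d)
    th=np.hypot(u,v);s=np.sin(th)/max(th,1e-9)
    A=np.array(c['tool_from_camera']);p,Rt=T
    d=Rt@A[:3,:3]@np.array([u*s,v*s,np.cos(th)]);return p+Rt@A[:3,3],d
def meet(rs):
    A=np.zeros((3,3));b=np.zeros(3)
    for o,d in rs:
        P=np.eye(3)-np.outer(d,d);A+=P;b+=P@o
    x=np.linalg.solve(A,b);return x,[round(float(np.linalg.norm((np.eye(3)-np.outer(d,d))@(x-o))),1) for o,d in rs]
def atz(r,z): o,d=r;return o+d*(z-o[2])/d[2]
E
python3 - <<'E'
from h import *
np.set_printoptions(precision=3,suppress=True)
o=env.get_obs();print(o)
T=(np.array(o['eef_pos']),np.array(o['eef_rot']))
c={n:env.capture(n) for n in('scene','top','wrist')}
for n in c: save(c[n],n+'0')
im=np.vstack([np.hstack([c['scene']['pixels'],c['top']['pixels']]),np.hstack([c['wrist']['pixels'],c['wrist']['pixels']*0])])
cv2.imwrite('pics/all0.png',cv2.resize(im[:,:,::-1],(800,600)))
print(c['wrist']['tool_from_camera'])
for n in 'scene','top': print(n,ray(c[n],(256,192)))
for th in ['case','covered_row','middle_row','outer_row','glass_edge','long_end','short_end','tin_end','paper_ball','bun_a','oval_roll','jar','pan']:
    rs=[]
    for n in c:
        for r in env.place_of(th,c[n])[:3]:
            R=ray(c[n],r['at'],T if n=='wrist' else None)
            print(th,n,np.round(r['at']),round(r['confidence'],2),'z30:',atz(R,30)[:2].round())
E
```

```text
pics
{'t': 0.0, 'joint_positions': array([ 1.637,  0.359,  0.011, -0.   , -1.224, -0.288]), 'dq': array([-0.002,  0.001,  0.001, -0.002, -0.   , -0.   ]), 'tau': array([  0.   , -58.332,  29.341,   6.936,  -0.006,   0.   ]), 'eef_pos': array([148.423, 658.006, 241.384]), 'eef_rot': array([[ 0.975, -0.22 , -0.   ],
       [-0.22 , -0.975, -0.002],
       [ 0.   ,  0.002, -1.   ]]), 'ft_force': array([0.356, 0.998, 0.14 ]), 'moment': array([ 0.014,  0.01 , -0.002]), 'gripper_force': 0.0, 'gripper_width': 85.21341967556931}
[[  -0.001   -0.957   -0.29    75.03 ]
 [   1.      -0.001   -0.001    0.621]
 [   0.001   -0.29     0.957 -131.485]
 [   0.       0.       0.       1.   ]]
scene (array([ 958.565,  393.152, 1518.799]), array([-0.272, -0.265, -0.925]))
top (array([ 347.043,  -17.012, 1474.717]), array([ 0.146, -0.003, -0.989]))
case scene [244. 202.] 0.73 z30: [572. -37.]
case top [258. 193.] 0.94 z30: [555. -29.]
case top [198. 193.] 0.61 z30: [555. 201.]
covered_row scene [236. 190.] 0.89 z30: [562. -85.]
covered_row top [274. 195.] 0.57 z30: [549. -91.]
middle_row scene [269. 218.
[... 551 characters left out ...]
30: [668.  58.]
tin_end scene [209. 213.] 0.71 z30: [679. -91.]
tin_end top [273. 167.] 0.62 z30: [659. -90.]
paper_ball scene [329. 217.] 0.64 z30: [421. 197.]
paper_ball top [198. 225.] 0.5 z30: [432. 202.]
bun_a scene [236. 188.] 0.78 z30: [556. -88.]
bun_a scene [306. 245.] 0.62 z30: [542. 204.]
bun_a top [194. 194.] 0.74 z30: [554. 216.]
bun_a top [273. 193.] 0.57 z30: [557. -86.]
oval_roll top [241. 191.] 0.82 z30: [565.  38.]
oval_roll top [197. 195.] 0.36 z30: [548. 206.]
jar scene [291. 186.] 0.72 z30: [427.  36.]
jar top [239. 226.] 0.69 z30: [430.  43.]
pan scene [355. 297.] 0.66 z30: [559. 417.]
pan scene [236. 188.] 0.33 z30: [557. -91.]
pan top [145. 196.] 0.76 z30: [545. 408.]
```

```bash
python3 -m pendant 2>&1 | head -30
```

```text
invalid input
```

View pics/all0.png

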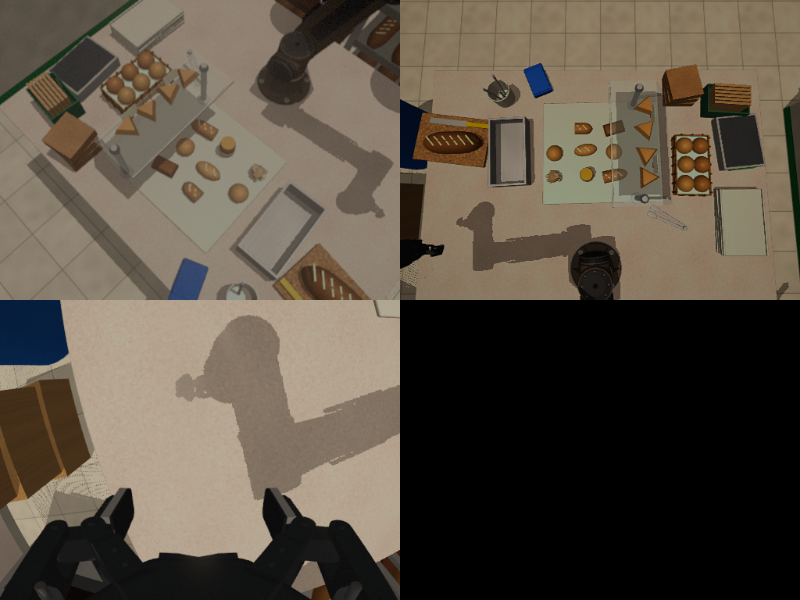

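Run:
```python
import cv2,numpy as np
a=cv2.imread('pics/scene0.png')[110:330,170:400];b=cv2.imread('pics/top0.png')[130:260,100:330]
a=cv2.resize(a,None,fx=1.74*1,fy=1.74,interpolation=3);b=cv2.resize(b,None,fx=1.74,fy=1.74,interpolation=3)
b=cv2.copyMakeBorder(b,0,a.shape[0]-b.shape[0],0,0,0)
im=np.hstack([a,b]);print(im.shape);cv2.imwrite('pics/crop0.png',im[:600,:800])
```

```text
(383, 800, 3)
```

View pics/crop0.png

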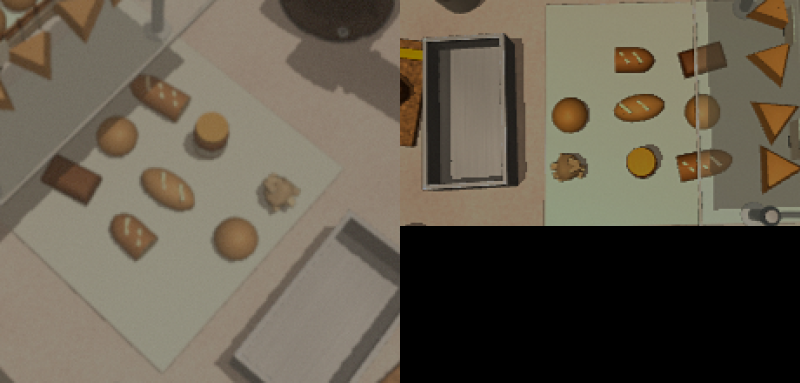

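The pictures agree with the networks. In the scene view the paper ball is at (329,217), the short end at (245,241), the long end at (262,161) and the tin end at (209,213). The pan is at (355,297).

The pendant can't tilt the tool directly. I'll pull the tool in close on the left side, where the reach limit should lean it towards the base (-y).

```bash
python3 -m pendant '[[0,0.42,0,0],[0,0.84,0,0],[0,1,0,0],[0,1,0,0]]'; python3 -m pendant '[[0,0.42,0,0],[0,0.84,0,0],[0,1,0,0],[0,1,0,0]]'; python3 -m pendant '[[0,0.42,0,0],[0,0.84,0,0],[0,1,0,0],[0,1,0,0]]'; python3 -c "
from h import *
np.set_printoptions(precision=3,suppress=True)
o=env.get_obs();print(o['joint_positions'],o['eef_pos'],o['eef_rot'])"
```

```text
t: 2.5
eef_pos: [121.7, 539.1, 243.4]
eef_rot: [[0.976, -0.219, -0.001], [-0.219, -0.976, 0.001], [-0.001, -0.001, -1.0]]
ft_force: [-1.0, 1.2, -0.2]
gripper_width: 85.6
gripper_force: 0.0
t: 2.9
eef_pos: [95.4, 422.8, 243.1]
eef_rot: [[0.976, -0.219, -0.001], [-0.219, -0.976, 0.002], [-0.001, -0.002, -1.0]]
ft_force: [0.3, 1.2, 1.1]
gripper_width: 85.3
gripper_force: 0.0
t: 3.3
eef_pos: [68.9, 306.4, 243.0]
eef_rot: [[0.976, -0.219, -0.001], [-0.219, -0.976, 0.003], [-0.002, -0.002, -1.0]]
ft_force: [-0.2, 0.8, 0.6]
gripper_width: 85.1
gripper_force: 0.0
[ 2.006 -0.313 -0.679 -0.    -1.202 -0.656] [ 68.94  306.382 243.015] [[ 0.976 -0.219 -0.001]
 [-0.219 -0.976  0.003]
 [-0.002 -0.002 -1.   ]]
```

```bash
cat > s.py <<'E'
from h import *
np.set_printoptions(precision=3,suppress=True)
o=env.get_obs();print('t',o['t'],o['joint_positions'],o['eef_pos'],o['eef_rot'].tolist() if 0 else np.round(o['eef_rot'],3).tolist(),np.round(o['ft_force'],1))
E
python3 -m pendant '[[0.42,0.1,0,0],[0.84,0.2,0,0],[0.94,0.23,0,0],[0.94,0.23,0,0]]' >/dev/null; python3 s.py;  python3 -m pendant '[[0.08,0.4,0,0],[0.16,0.8,0,0],[0.2,0.95,0,0],[0.2,0.95,0,0]]' >/dev/null; python3 s.py
```

```text
t 3.7 [ 1.638 -0.321 -0.684  0.    -1.208 -0.294] [175.08  255.816 242.75 ] [[0.975, -0.224, 0.0], [-0.224, -0.975, 0.0], [0.0, -0.0, -1.0]] [-1.1  0.8  0.1]
t 4.1 [ 1.735 -0.618 -0.8    0.    -1.385 -0.385] [171.488 138.82  242.96 ] [[0.976, -0.219, -0.001], [-0.219, -0.976, 0.004], [-0.001, -0.004, -1.0]] [-0.1  0.2 -0.2]
```

```bash
python3 -m pendant '[[0.12,0.37,0,0],[0.24,0.75,0,0],[0.3,0.9,0,0],[0.3,0.9,0,0]]' >/dev/null; python3 s.py;  python3 -m pendant '[[0.12,0.37,0,0],[0.18,0.7,0,0],[0.18,0.7,0,0],[0.18,0.7,0,0]]' >/dev/null; python3 s.py
```

```text
t 4.5 [ 1.707 -0.883 -0.827 -0.005 -1.619 -0.359] [188.208  26.466 243.331] [[0.975, -0.22, -0.006], [-0.22, -0.975, 0.007], [-0.007, -0.005, -1.0]] [-0.8  0.5 -0.2]
t 4.9 [ 1.582 -1.028 -0.817 -0.005 -1.781 -0.236] [190.635 -59.3   243.296] [[0.975, -0.222, -0.005], [-0.222, -0.975, 0.0], [-0.005, 0.001, -1.0]] [ 0.7 -0.9 -0. ]
```

```bash
python3 -m pendant '[[0.08,0.4,0,0],[0.16,0.8,0,0],[0.2,0.95,0,0],[0.2,0.95,0,0]]' >/dev/null; python3 s.py;  python3 -m pendant '[[0.08,0.4,0,0],[0.16,0.8,0,0],[0.2,0.95,0,0],[0.2,0.95,0,0]]' >/dev/null; python3 s.py
```

```text
t 5.3 [ 1.567 -1.28  -0.747 -0.005 -2.101 -0.221] [ 189.482 -176.425  243.464] [[0.976, -0.22, -0.005], [-0.22, -0.976, 0.003], [-0.005, -0.002, -1.0]] [ 0.1  1.  -0.4]
t 5.7 [ 1.53  -1.427 -0.631  0.003 -2.376 -0.179] [ 181.089 -282.532  254.325] [[0.975, -0.22, 0.002], [-0.22, -0.975, -0.01], [0.004, 0.01, -1.0]] [ 0.5  1.5 -0. ]
```

```bash
python3 -m pendant '[[0.08,0.4,0.2,0],[0.16,0.8,0.4,0],[0.2,0.95,0.6,0],[0.2,0.95,0.6,0],[0.2,0.95,0.6,0]]' >/dev/null; python3 s.py;  python3 -m pendant '[[-0.08,-0.4,0,0],[-0.16,-0.8,0,0],[-0.2,-0.95,0,0],[-0.2,-0.95,0,0]]' >/dev/null; python3 s.py
```

```text
t 6.2 [ 1.394 -1.429 -0.635  0.033 -2.405 -0.021] [ 145.76  -320.348  257.161] [[0.975, -0.22, 0.015], [-0.219, -0.975, -0.044], [0.024, 0.04, -0.999]] [-0.4  0.6 -0.4]
t 6.6 [ 1.267 -1.187 -0.778  0.03  -2.022  0.093] [ 147.233 -203.578  251.654] [[0.975, -0.221, 0.013], [-0.22, -0.974, -0.049], [0.023, 0.045, -0.999]] [-0.4 -1.3 -0.3]
```

Good: the lean gained at the joint limit survives the return, so it can be built up. I'll push on in the same direction.

```bash
python3 -m pendant '[[0.6,0.9,0.4,0],[0.6,1,0.8,0],[0.6,1,1,0],[0.6,1,1,0],[0.6,1,1,0]]' >/dev/null; python3 s.py;  python3 -m pendant '[[0.5,0.9,1,0],[0.5,0.9,1,0],[0.5,0.9,1,0],[0.5,0.9,1,0],[0.5,0.9,1,0]]' >/dev/null; python3 s.py
```

```text
t 7.1 [ 1.361 -1.431 -0.861  0.062 -2.209  0.023] [ 155.43  -275.289  181.688] [[0.975, -0.222, 0.034], [-0.218, -0.973, -0.078], [0.05, 0.069, -0.996]] [-0.1 -0.4  0.8]
t 7.6 [ 1.223 -1.431 -1.001  0.1   -2.09   0.171] [ 135.688 -278.153  133.987] [[0.973, -0.223, 0.051], [-0.216, -0.969, -0.115], [0.075, 0.101, -0.992]] [-0.3 -0.4  0.2]
```

```bash
python3 -m pendant '[[0.1,1,0.3,0],[0.1,1,0.3,0],[0.1,1,0.3,0],[0.1,1,0.3,0],[0.1,1,0.3,0]]' >/dev/null; python3 s.py;  python3 -m pendant '[[-0.1,1,0.2,0],[-0.1,1,0.2,0],[-0.1,1,0.2,0],[-0.1,1,0.2,0],[-0.1,1,0.2,0]]' >/dev/null; python3 s.py
```

```text
t 8.1 [ 1.071 -1.43  -0.995  0.146 -2.109  0.346] [  98.16  -310.836  146.395] [[0.973, -0.224, 0.059], [-0.213, -0.965, -0.154], [0.091, 0.137, -0.986]] [-0.3 -0.4 -0.5]
t 8.6 [ 0.939 -1.43  -0.949  0.193 -2.165  0.508] [  53.584 -342.815  175.271] [[0.972, -0.226, 0.058], [-0.211, -0.959, -0.19], [0.098, 0.172, -0.98]] [ 0.6  0.  -0.1]
```

```bash
python3 -m pendant '[[0.6,0.8,0.8,0],[0.6,0.8,0.8,0],[0.6,0.8,0.8,0],[0.6,0.8,0.8,0],[0.6,0.8,0.8,0]]' >/dev/null; python3 s.py;  python3 -m pendant '[[0,1,0.4,0],[0,1,0.4,0],[0,1,0.4,0],[0,1,0.4,0],[0,1,0.4,0]]' >/dev/null; python3 s.py
```

```text
t 9.1 [ 1.012 -1.43  -1.002  0.206 -2.152  0.436] [  80.108 -342.493  159.014] [[0.972, -0.228, 0.06], [-0.209, -0.952, -0.225], [0.109, 0.206, -0.972]] [ 0.4 -0.8  0.5]
t 9.6 [ 0.927 -1.43  -0.971  0.248 -2.191  0.546] [  48.625 -365.584  181.356] [[0.971, -0.231, 0.057], [-0.209, -0.943, -0.257], [0.113, 0.238, -0.965]] [ 0.3 -0.7 -0.2]
```

```bash
for i in 1; do python3 -m pendant '[[0.4,0.9,0.7,0],[0.4,0.9,0.7,0],[0.4,0.9,0.7,0],[0.4,0.9,0.7,0],[0.4,0.9,0.7,0]]' >/dev/null; python3 -m pendant '[[0.2,0.9,0.6,0],[0.2,0.9,0.6,0],[0.2,0.9,0.6,0],[0.2,0.9,0.6,0],[0.2,0.9,0.6,0]]' >/dev/null; python3 s.py;  python3 -m pendant '[[0.2,0.9,0.6,0],[0.2,0.9,0.6,0],[0.2,0.9,0.6,0],[0.2,0.9,0.6,0],[0.2,0.9,0.6,0]]' >/dev/null; python3 s.py; done
```

```text
t 10.6 [ 0.981 -1.43  -0.946  0.29  -2.277  0.526] [  53.824 -391.984  204.256] [[0.971, -0.234, 0.051], [-0.207, -0.926, -0.316], [0.121, 0.296, -0.947]] [-0.9 -0.4  0.6]
t 11.1 [ 1.008 -1.43  -0.895  0.315 -2.354  0.529] [  49.529 -412.503  230.168] [[0.971, -0.235, 0.045], [-0.206, -0.918, -0.34], [0.121, 0.321, -0.939]] [-0.3  0.4  0.3]
```

```bash
python3 -m pendant '[[0.2,0.8,0.9,0],[0.2,0.8,0.9,0],[0.2,0.8,0.9,0],[0.2,0.8,0.9,0],[0.2,0.8,0.9,0]]' >/dev/null; python3 -m pendant '[[0,0.8,0.9,0],[0,0.8,0.9,0],[0,0.8,0.9,0],[0,0.8,0.9,0],[0,0.8,0.9,0]]' >/dev/null; python3 s.py;  python3 -m pendant '[[0,0.8,0.9,0],[0,0.8,0.9,0],[0,0.8,0.9,0],[0,0.8,0.9,0],[0,0.8,0.9,0]]' >/dev/null; python3 s.py
```

```text
t 12.1 [ 0.963 -1.43  -0.916  0.357 -2.364  0.594] [  30.585 -426.375  234.979] [[0.971, -0.237, 0.031], [-0.208, -0.9, -0.384], [0.119, 0.366, -0.923]] [0.2 0.3 0.4]
t 12.6 [ 0.934 -1.43  -0.921  0.38  -2.371  0.637] [  17.233 -433.508  239.828] [[0.971, -0.238, 0.023], [-0.209, -0.891, -0.403], [0.116, 0.387, -0.915]] [-0.6  0.1 -0.6]
```

```bash
cat > loc.py <<'E'
from h import *
np.set_printoptions(precision=1,suppress=True)
c={n:env.capture(n) for n in('scene','top')}
for th in ['covered_row','middle_row','outer_row','glass_edge','long_end','short_end','tin_end','paper_ball','jar','pan']:
    P={n:env.place_of(th,c[n]) for n in c}
    best=None
    for a in P['scene'][:3]:
        for b in P['top'][:3]:
            x,e=meet([ray(c['scene'],a['at']),ray(c['top'],b['at'])])
            s=a['confidence']+b['confidence']-e[0]/20
            if best is None or s>best[0]: best=(s,x,e)
    print(th,best and best[1],best and best[2])
# yaw of the long things from top region (projected to a plane)
for th,z in [('long_end',40),('short_end',40),('tin_end',36),('paper_ball',40),('pan',100)]:
    for n in c:
        r=env.regions_of(th,c[n])
        if not r: print(th,n,'none');continue
        ys,xs=np.nonzero(r[0]['pixels'])
        q=np.array([atz(ray(c[n],p),z)[:2] for p in zip(xs,ys)])
        m=cv2.minAreaRect(q.astype(np.float32))
        w=np.linalg.svd(q-q.mean(0),full_matrices=False)[2][0]
        print(th,n,round(r[0]['confidence'],2),'rect',np.round(m[0]),np.round(m[1]),round(m[2]),'pca deg',round(np.degrees(np.arctan2(w[1],w[0]))%180))
E
python3 loc.py
```

```text
covered_row [556.8 -91.5  -2.7] [5.4, 5.4]
middle_row [554.1  61.1  -9.4] [0.9, 0.9]
outer_row None None
glass_edge [559.  -66.5 257.7] [7.1, 7.1]
long_end [437.8 -92.5  60.4] [2.9, 2.9]
short_end [671.4  67.4  31.9] [7.8, 7.8]
tin_end [669.7 -90.9  17.9] [11.0, 11.0]
paper_ball [426.3 202.2  44.9] [2.3, 2.3]
jar [434.4  35.4  45.5] [1.3, 1.3]
pan [552.7 419.9 -12.2] [1.5, 1.5]
long_end scene 0.79 rect [441. -86.] [ 62. 121.] 9 pca deg 99
long_end top 0.45 rect [428. -51.] [38. 53.] 90 pca deg 6
short_end scene 0.94 rect [672.  67.] [86. 56.] 89 pca deg 85
short_end top 0.75 rect [669.  62.] [90. 56.] 90 pca deg 89
tin_end scene 0.85 rect [676. -89.] [ 64. 110.] 16 pca deg 107
tin_end top 0.69 rect [430. -53.] [42. 57.] 90 pca deg 179
paper_ball scene 0.83 rect [427. 204.] [67. 60.] 65 pca deg 58
paper_ball top 0.72 rect [429. 205.] [72. 53.] 90 pca deg 84
pan scene 0.69 rect [555. 418.] [345. 180.] 3 pca deg 3
pan top 0.72 rect [549. 409.] [335. 200.] 3 pca deg 4
```

```bash
cat > go.py <<'E'
# go.py x y z [axis_deg]: shift (tool units) and turn from the present pose; axis = direction of thing's length
import sys; from h import *
np.set_printoptions(precision=3,suppress=True)
a=[float(v) for v in sys.argv[1:]];o=env.get_obs();R=np.array(o['eef_rot']);D=np.array(a[:3])-o['eef_pos']
print('t',round(o['t'],2),'pos',np.round(o['eef_pos'],1),'shift',R.T@D/120,'dist',round(float(np.linalg.norm(D))),'rows',round(float(np.linalg.norm(D))/50,1),'F',np.round(o['ft_force'],1),'grip',round(o['gripper_width'],1),round(o['gripper_force'],1))
if len(a)>3:
    d=np.array([np.cos(np.radians(a[3])),np.sin(np.radians(a[3])),0]); d=-d if d[1]>0 else d
    f=np.arctan2(R[:,1]@d,R[:,0]@d); print('turn',f/np.pi,'deg',np.degrees(f))
E
python3 -m pendant '[[0.2,-0.3,-0.14,0],[0.4,-0.6,-0.27,0],[0.6,-0.9,-0.4,0]]'>/dev/null; python3 -m pendant '[[0.2,-0.3,-0.14,0],[0.4,-0.6,-0.27,0],[0.6,-0.9,-0.4,0]]' >/dev/null; python3 s.py; python3 -m pendant '[[-0.08,-0.3,-0.14,0],[-0.17,-0.6,-0.27,0],[-0.25,-0.93,-0.4,0]]'>/dev/null; python3 -m pendant '[[-0.08,-0.3,-0.14,0],[-0.17,-0.6,-0.27,0],[-0.25,-0.93,-0.4,0]]'>/dev/null; python3 -m pendant '[[-0.08,-0.3,-0.14,0],[-0.17,-0.6,-0.27,0],[-0.25,-0.93,-0.4,0]]'>/dev/null;python3 s.py; python3 go.py 427 250 200 90
```

```text
t 14.8 [ 1.472 -1.097 -0.871  0.072 -2.205 -0.113] [ 188.37  -250.659  258.854] [[0.97, -0.244, 0.018], [-0.216, -0.89, -0.402], [0.114, 0.386, -0.915]] [ 1.1 -0.6 -0.5]
t 15.7 [ 1.591 -0.299 -0.716  0.002 -1.559 -0.264] [190.337 107.678 253.201] [[0.97, -0.243, 0.01], [-0.22, -0.893, -0.394], [0.104, 0.38, -0.919]] [-0.5 -0.1  1.1]
t 15.7 pos [190.3 107.7 253.2] shift [ 1.606 -1.707 -0.041] dist 281 rows 5.6 F [-0.5 -0.1  1.1] grip 85.3 0.0
turn 0.4231144135794691 deg 76.16059444430444
```

```bash
python3 -m pendant '[[0.16,-0.19,0.04,0.047],[0.31,-0.37,0.08,0.094],[0.47,-0.56,0.12,0.141],[0.62,-0.74,0.16,0.188],[0.78,-0.93,0.2,0.235]]'>/dev/null; python3 go.py 426 246 140 90
```

```text
t 16.2 pos [309.7 175.9 197.9] shift [-0.078 -1.208  0.222] dist 148 rows 3.0 F [-0.5  1.8  0.4] grip 85.6 0.0
turn 0.18603110011344348 deg 33.48559802041982
```

```bash
python3 -m pendant '[[-0.02,-0.25,0.05,0.047],[-0.04,-0.5,0.11,0.094],[-0.06,-0.75,0.17,0.14],[-0.08,-1,0.22,0.186]]'>/dev/null; python3 go.py 427 201 34 90
```

```text
t 16.6 pos [404.5 234.2 144.8] shift [-0.111 -0.179  0.959] dist 118 rows 2.4 F [-0.6 -0.1  0. ] grip 85.4 0.0
turn 5.711934268632919e-05 deg 0.010281481683539253
```

```bash
python3 -m pendant '[[-0.05,-0.18,0.3,0],[-0.11,-0.18,0.65,0],[-0.11,-0.18,0.96,0],[-0.11,-0.18,0.96,0]]' |head -4; python3 -m pendant '[[0,0,0,0],[0,0,0,0],[0,0,0,0],[0,0,0,0]]' 0
```

```text
t: 17.0
eef_pos: [423.9, 196.4, 31.5]
eef_rot: [[0.002, -1.0, 0.003], [-0.916, -0.003, -0.401], [0.401, -0.002, -0.916]]
ft_force: [-0.8, -1.1, -0.2]
t: 17.4
eef_pos: [426.9, 202.7, 36.6]
eef_rot: [[0.002, -1.0, 0.012], [-0.921, -0.007, -0.39], [0.39, -0.01, -0.921]]
ft_force: [-1.5, 2.7, 5.9]
gripper_width: 59.4
gripper_force: 64.6
```

```bash
python3 -m pendant '[[0,0,-0.4,0],[0,0,-0.8,0],[0,0,-1,0]]' |tail -2; python3 go.py 470 405 140
```

```text
gripper_width: 59.5
gripper_force: 64.9
t 17.7 pos [426.  251.  149.7] shift [-1.213 -0.375 -0.419] dist 160 rows 3.2 F [ 0.4  0.4 -1. ] grip 59.5 64.9
```

```bash
python3 -m pendant '[[-0.37,-0.12,-0.15,0],[-0.74,-0.24,-0.3,0],[-1,-0.34,-0.4,0],[-1,-0.36,-0.25,0]]' |tail -2; python3 go.py 470 408 95
```

```text
gripper_width: 59.4
gripper_force: 64.9
t 18.1 pos [469.6 376.7 127.8] shift [-0.347 -0.002  0.151] dist 45 rows 0.9 F [-0.2 -0.4 -0.6] grip 59.4 64.9
```

```bash
python3 -m pendant '[[-0.33,0,0.13,0],[-0.33,0,0.13,0]]' |head -2; python3 -m pendant '[[0,0,0,0],[0,0,0,0]]' 1 |tail -2;  python3 -m pendant '[[0,0,-0.4,0]]' - |tail -2; python3 go.py 670 115 150 87
```

```text
t: 18.3
eef_pos: [466.6, 401.8, 92.8]
gripper_width: 84.5
gripper_force: 0.0
gripper_width: 85.1
gripper_force: 0.0
t 18.6 pos [465.2 415.  137.4] shift [ 2.336 -1.699  0.91 ] dist 363 rows 7.3 F [ 0.7  1.6 -0.4] grip 85.1 0.0
turn 0.01922742003987305 deg 3.4609356071771495
```

```bash
python3 -m pendant '[[0.33,-0.23,0.11,0],[0.65,-0.47,0.22,0],[0.98,-0.7,0.34,0]]' >/dev/null; python3 -m pendant '[[0.33,-0.23,0.11,0],[0.65,-0.47,0.22,0],[0.98,-0.7,0.34,0]]' >/dev/null; python3 go.py 671 98 110 87;python3 go.py 671 62 28 87
```

```text
t 19.2 pos [637.3 170.8 161.6] shift [ 0.39  -0.273  0.637] dist 95 rows 1.9 F [ 0.4 -0.2  0.2] grip 85.6 0.0
turn 0.02011881551729447 deg 3.6213867931130044
t 19.2 pos [637.3 170.8 161.6] shift [ 0.398 -0.264  1.383] dist 176 rows 3.5 F [ 0.4 -0.2  0.2] grip 85.6 0.0
turn 0.02011881551729447 deg 3.6213867931130044
```

```bash
python3 -m pendant '[[0.2,-0.14,0.3,0.01],[0.39,-0.27,0.6,0.02],[0.39,-0.27,0.95,0.02],[0.39,-0.27,0.95,0.02]]' >/dev/null; python3 go.py 671 62 28 87
```

```text
t 19.6 pos [666.7  80.3  70. ] shift [-0.001 -0.035  0.382] dist 46 rows 0.9 F [-0.7 -0.6 -0.5] grip 85.0 0.0
turn -0.0016590324483890509 deg -0.2986258407100292
```

```bash
python3 -m pendant '[[0,-0.03,0.38,0],[0,-0.03,0.38,0]]' |head -4; python3 -m pendant '[[0,0,0,0],[0,0,0,0],[0,0,0,0],[0,0,0,0]]' 0;  python3 -m pendant '[[0,0,-0.4,0],[0,0,-0.8,0],[0,0,-1,0]]' |tail -2; python3 go.py 560 320 150 93
```

```text
t: 19.8
eef_pos: [671.7, 64.8, 29.4]
eef_rot: [[-0.061, -0.998, 0.005], [-0.917, 0.054, -0.395], [0.394, -0.029, -0.919]]
ft_force: [-0.8, -0.9, -0.2]
t: 20.2
eef_pos: [675.4, 68.8, 34.5]
eef_rot: [[-0.06, -0.998, 0.014], [-0.919, 0.05, -0.392], [0.39, -0.037, -0.92]]
ft_force: [0.6, 0.5, 5.4]
gripper_width: 54.5
gripper_force: 63.3
gripper_width: 55.0
gripper_force: 63.4
t 20.5 pos [674.6 117.7 147.9] shift [-1.486  1.035 -0.689] dist 233 rows 4.7 F [0.8 0.6 0.2] grip 55.0 63.4
turn -0.0351294704356776 deg -6.323304678421968
```

```bash
python3 -m pendant '[[-0.3,0.16,-0.12,0],[-0.6,0.32,-0.24,-0.01],[-0.9,0.5,-0.36,-0.02]]' >/dev/null; python3 go.py 575 380 145 93
```

```text
t 20.8 pos [618.5 236.  139.4] shift [-1.088  0.353 -0.516] dist 151 rows 3.0 F [1.1 0.2 0. ] grip 54.8 63.3
turn -0.015592417901003703 deg -2.8066352221806663
```

```bash
python3 -m pendant '[[-0.3,0.1,-0.2,0],[-0.64,0.2,-0.36,-0.01],[-1,0.35,-0.5,-0.015]]' >/dev/null; python3 go.py 575 412 95 93
```

```text
t 21.1 pos [575.6 370.3 147.5] shift [-0.491 -0.017  0.267] dist 67 rows 1.3 F [ 0.9 -0.3 -1.1] grip 54.9 63.3
turn -0.0004049808248269886 deg -0.07289654846885794
```

```bash
python3 -m pendant '[[-0.35,0,0.15,0],[-0.48,0,0.26,0],[-0.48,0,0.26,0]]' |head -2; python3 -m pendant '[[0,0,0,0],[0,0,0,0]]' 1 |tail -2;  python3 -m pendant '[[0,0,-0.4,0]]' - |tail -2; python3 go.py 668 5 150 103
```

```text
t: 21.4
eef_pos: [571.6, 409.0, 91.2]
gripper_width: 81.0
gripper_force: 0.0
gripper_width: 85.2
gripper_force: 0.0
t 21.7 pos [571.3 421.6 133.9] shift [ 3.271 -0.646  1.266] dist 428 rows 8.6 F [ 0.9 -0.3 -1. ] grip 85.2 0.0
turn -0.06296172393256265 deg -11.333110307861276
```

```bash
python3 -m pendant '[[0.33,-0.07,0.12,0],[0.67,-0.13,0.25,0],[1,-0.2,0.38,0]]' >/dev/null; python3 -m pendant '[[0.33,-0.07,0.12,0],[0.67,-0.13,0.25,0],[1,-0.2,0.38,0]]' >/dev/null;python3 -m pendant '[[0.33,-0.07,0.12,-0.02],[0.67,-0.13,0.25,-0.04],[1,-0.2,0.38,-0.063]]' >/dev/null
python3 - <<'E'
from h import *
np.set_printoptions(precision=1,suppress=True)
o=env.get_obs();c=env.capture('wrist');T=(np.array(o['eef_pos']),np.array(o['eef_rot']));save(c,'wrist1');print(o['t'],T[0])
for th,z in [('tin_end',48),('glass_edge',262)]:
    for r in env.place_of(th,c)[:2]: print(th,r['at'],r['confidence'],atz(ray(c,r['at'],T),30))
    if th=='tin_end':
        for r in env.regions_of(th,c)[:1]:
            ys,xs=np.nonzero(r['pixels']);q=np.array([atz(ray(c,p,T),z)[:2] for p in zip(xs,ys)])
            print(r['confidence'],r['bbox'],cv2.minAreaRect(q.astype(np.float32)))
E
```

```text
22.6 [664.5  42.9 154.9]
tin_end [264.9, 105.5] 0.78 [674.  -89.9  30. ]
0.78 [233.8, 59.3, 295.6, 158.2] ((675.95458984375, -82.85636901855469), (57.48052215576172, 99.80241394042969), 15.660614967346191)
```

View pics/wrist1.png

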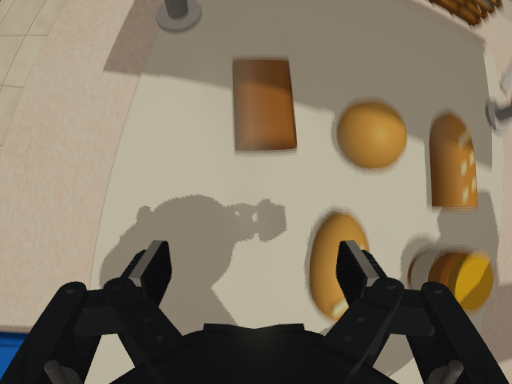

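The wrist view shows the tin end whole at pixel (265,105), with the bun to its right and the way in from the open left side clear.

```bash
python3 go.py 670 -35 122 105; python3 go.py 670 -77 28
```

```text
t 22.8 pos [664.3  43.5 154.4] shift [0.492 0.078 0.506] dist 85 rows 1.7 F [0.2 0.4 0.3] grip 85.2 0.0
turn -0.011637346923214933 deg -2.094722446178688
t 22.8 pos [664.3  43.5 154.4] shift [0.504 0.09  1.363] dist 175 rows 3.5 F [0.2 0.4 0.3] grip 85.2 0.0
```

```bash
python3 -m pendant '[[0.25,0.04,0.25,-0.005],[0.49,0.08,0.5,-0.011],[0.5,0.09,0.85,-0.011],[0.5,0.09,1,-0.011],[0.5,0.09,1,-0.011]]' |head -4; python3 go.py 670 -77 28 105
```

```text
t: 23.3
eef_pos: [667.7, -58.4, 64.4]
eef_rot: [[0.278, -0.961, 0.006], [-0.882, -0.258, -0.394], [0.38, 0.105, -0.919]]
ft_force: [0.1, 0.2, -0.1]
t 23.3 pos [667.7 -58.4  64.4] shift [ 0.026 -0.01   0.34 ] dist 41 rows 0.8 F [ 0.1  0.2 -0.1] grip 85.8 0.0
turn 4.648049030706468e-05 deg 0.008366488255271642
```

```bash
python3 -m pendant '[[0.03,0,0.34,0],[0.03,0,0.34,0]]' |head -4; python3 -m pendant '[[0,0,0,0],[0,0,0,0],[0,0,0,0],[0,0,0,0]]' 0;  python3 -m pendant '[[0,0,-0.3,0],[0,0,-0.6,0],[0,0,-1,0]]' |tail -2; python3 go.py 640 240 160 93
```

```text
t: 23.5
eef_pos: [669.2, -77.3, 28.1]
eef_rot: [[0.278, -0.96, 0.006], [-0.882, -0.258, -0.394], [0.38, 0.104, -0.919]]
ft_force: [-1.8, -0.2, -1.0]
t: 23.9
eef_pos: [672.7, -74.9, 32.8]
eef_rot: [[0.278, -0.96, 0.014], [-0.882, -0.261, -0.393], [0.381, 0.097, -0.92]]
ft_force: [-1.7, 1.3, 6.1]
gripper_width: 58.3
gripper_force: 64.5
gripper_width: 58.5
gripper_force: 64.4
t 24.2 pos [668.8 -28.3 141.5] shift [-1.981 -0.334 -1.022] dist 271 rows 5.4 F [ 1.4  0.  -0.7] grip 58.5 64.4
turn 0.07289094078439863 deg 13.120369341191754
```

```bash
python3 -m pendant '[[-0.33,-0.06,-0.2,0],[-0.66,-0.11,-0.36,0],[-0.99,-0.17,-0.53,0]]' >/dev/null;python3 -m pendant '[[-0.33,-0.06,-0.2,0.03],[-0.66,-0.11,-0.36,0.06],[-0.99,-0.17,-0.53,0.073]]' >/dev/null; python3 go.py 635 390 150 93
```

```text
t 24.8 pos [640.8 244.1 164.7] shift [-1.168 -0.013 -0.364] dist 147 rows 2.9 F [ 0.6  0.7 -0.9] grip 58.5 64.4
turn -0.000804836219256103 deg -0.14487051946609855
```

```bash
python3 -m pendant '[[-0.36,0,-0.15,0],[-0.7,0,-0.3,0],[-1,0,-0.38,0],[-1,0,-0.3,0]]' >/dev/null; python3 go.py 635 425 95 93
```

```text
t 25.2 pos [634.1 372.1 149.6] shift [-0.582 -0.037  0.247] dist 76 rows 1.5 F [ 1.5  0.  -1.1] grip 58.5 64.5
turn 0.0020031075048058083 deg 0.3605593508650455
```

```bash
python3 -m pendant '[[-0.3,-0.02,0.12,0],[-0.58,-0.03,0.24,0],[-0.58,-0.03,0.24,0]]' |head -2; python3 -m pendant '[[0,0,0,0],[0,0,0,0]]' 1 |tail -2;  python3 -m pendant '[[0,0,-0.4,0]]' - |tail -2; python3 go.py 440 40 175 99
```

```text
t: 25.5
eef_pos: [632.7, 420.2, 90.9]
gripper_width: 84.5
gripper_force: 0.0
gripper_width: 85.3
gripper_force: 0.0
t 25.8 pos [632.6 432.4 134.8] shift [3.043 1.768 0.997] dist 439 rows 8.8 F [ 0.3  0.  -1.7] grip 85.3 0.0
turn -0.03763208189540315 deg -6.773774741172567
```

```bash
python3 -m pendant '[[0.33,0.19,0.1,0],[0.67,0.38,0.2,0],[1,0.58,0.3,0]]' >/dev/null; python3 -m pendant '[[0.33,0.19,0.1,0],[0.67,0.38,0.2,0],[1,0.58,0.3,0]]' >/dev/null;python3 -m pendant '[[0.33,0.19,0.1,-0.01],[0.67,0.38,0.2,-0.03],[1,0.58,0.34,-0.038],[1,0.58,0.34,-0.038]]' >/dev/null
python3 - <<'E'
from h import *
np.set_printoptions(precision=1,suppress=True)
o=env.get_obs();c=env.capture('wrist');T=(np.array(o['eef_pos']),np.array(o['eef_rot']));save(c,'wrist2');print(o['t'],T[0])
for th,z in [('long_end',45),('jar',96)]:
    for r in env.place_of(th,c)[:2]: print(th,r['at'],r['confidence'],atz(ray(c,r['at'],T),35 if z<50 else 54))
    for r in env.regions_of(th,c)[:1]:
            ys,xs=np.nonzero(r['pixels']);q=np.array([atz(ray(c,p,T),z)[:2] for p in zip(xs,ys)])
            print(r['confidence'],r['bbox'],cv2.minAreaRect(q.astype(np.float32)))
E
python3 go.py 440 40 175 99
```

```text
26.8 [442.4  45.9 180.7]
long_end [269.6, 105.2] 0.67 [440.2 -97.2  35. ]
0.74 [241.3, 57.8, 299.9, 168.5] ((441.33197021484375, -88.21480560302734), (55.598018646240234, 121.41637420654297), 11.654814720153809)
jar [250.7, 239.7] 0.83 [438.8  43.9  54. ]
0.84 [211.9, 204.8, 286.5, 280.8] ((442.9537048339844, 43.240821838378906), (60.19389343261719, 59.02335739135742), 9.075568199157715)
t 27.05 pos [446.8  51.8 180.1] shift [0.063 0.07  0.077] dist 15 rows 0.3 F [-0.5  0.8  0.1] grip 85.5 0.0
turn 0.0016739187458741569 deg 0.3013053742573482
```

View pics/wrist2.png

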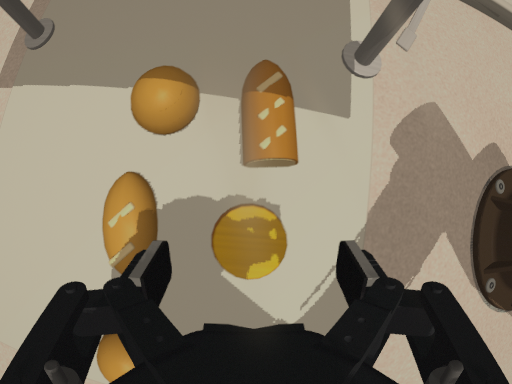

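The wrist view shows the long end at pixel (269,105), cut face towards the jar at (250,240). I can grasp it near the cut-face end with the tool clear of the jar.

```bash
python3 go.py 436 -29 138 101; python3 go.py 436 -76 28
```

```text
t 27.05 pos [446.8  51.8 180.1] shift [0.459 0.178 0.586] dist 92 rows 1.8 F [-0.5  0.8  0.1] grip 85.5 0.0
turn -0.010356719733949625 deg -1.8642095521109323
t 27.05 pos [446.8  51.8 180.1] shift [0.458 0.189 1.582] dist 199 rows 4.0 F [-0.5  0.8  0.1] grip 85.5 0.0
```

```bash
python3 -m pendant '[[0.25,0.08,0.28,-0.005],[0.44,0.16,0.56,-0.01],[0.44,0.16,0.9,-0.01],[0.44,0.16,0.9,-0.01]]' |head -4; python3 go.py 436 -76 28 101
```

```text
t: 27.45
eef_pos: [434.7, -44.8, 98.7]
eef_rot: [[0.202, -0.979, 0.003], [-0.899, -0.187, -0.396], [0.389, 0.077, -0.918]]
ft_force: [-0.0, -0.1, 0.5]
t 27.45 pos [434.7 -44.8  98.7] shift [ 0.007 -0.008  0.644] dist 77 rows 1.5 F [-0.  -0.1  0.5] grip 85.6 0.0
turn -0.0012836672282800186 deg -0.23106010109040334
```

```bash
python3 -m pendant '[[0,0,0.35,0],[0.01,0,0.64,0],[0.01,0,0.64,0]]' |head -4; python3 -m pendant '[[0,0,0,0],[0,0,0,0],[0,0,0,0],[0,0,0,0]]' 0;  python3 -m pendant '[[0,0,-0.3,0],[0,0,-0.6,0],[0,0,-1,0]]' |tail -2; python3 go.py 430 50 200 93
```

```text
t: 27.75
eef_pos: [437.0, -74.9, 29.6]
eef_rot: [[0.203, -0.979, 0.005], [-0.899, -0.188, -0.396], [0.389, 0.076, -0.918]]
ft_force: [-0.1, -0.7, 1.2]
t: 28.15
eef_pos: [440.2, -72.1, 33.5]
eef_rot: [[0.201, -0.979, 0.014], [-0.9, -0.191, -0.393], [0.387, 0.067, -0.92]]
ft_force: [0.3, -1.5, 4.9]
gripper_width: 55.3
gripper_force: 62.1
gripper_width: 54.6
gripper_force: 64.5
t 28.45 pos [436.1 -24.7 143.4] shift [-0.389 -0.034 -0.678] dist 94 rows 1.9 F [ 2.6  0.7 -1.4] grip 54.6 64.5
turn 0.048102917189975364 deg 8.658525094195564
```

```bash
python3 -m pendant '[[-0.2,0,-0.35,0],[-0.39,0,-0.68,0.02]]' >/dev/null; python3 go.py 505 300 170 93
```

```text
t 28.65 pos [426.4  50.8 202. ] shift [-1.905 -0.937 -0.554] dist 263 rows 5.3 F [ 1.3  0.6 -1. ] grip 55.1 64.5
turn 0.028068973959439063 deg 5.052415312699032
```

```bash
python3 -m pendant '[[-0.33,-0.15,-0.1,0.01],[-0.66,-0.31,-0.2,0.02],[-0.97,-0.47,-0.3,0.028]]' >/dev/null;python3 -m pendant '[[-0.33,-0.15,-0.1,0],[-0.66,-0.31,-0.2,0],[-0.97,-0.47,-0.3,0]]' >/dev/null; python3 go.py 520 425 150 93
```

```text
t 29.25 pos [515.5 303.1 171.7] shift [-1.002 -0.094 -0.229] dist 124 rows 2.5 F [ 0.2 -0.5 -0.5] grip 54.8 64.5
turn 0.0006239318544096617 deg 0.11230773379373911
```

```bash
python3 -m pendant '[[-0.35,-0.03,-0.1,0],[-0.7,-0.06,-0.17,0],[-1,-0.07,-0.23,0],[-1,-0.07,-0.23,0]]' >/dev/null; python3 go.py 522 430 105 93
```

```text
t 29.65 pos [516.  426.4 147.7] shift [-0.164 -0.056  0.316] dist 43 rows 0.9 F [-0.5 -0.6 -0.9] grip 54.7 64.5
turn 0.0015204114251205021 deg 0.2736740565216904
```

```bash
python3 -m pendant '[[-0.16,-0.04,0.3,0],[-0.16,-0.04,0.3,0],[-0.16,-0.04,0.3,0]]' |head -4; python3 -m pendant '[[0,0,0,0],[0,0,0,0]]' 1 |tail -2;  python3 -m pendant '[[0,0,-0.4,0],[0,0,-0.8,0],[0,0,-1,0]]' - >/dev/null;  python3 -m pendant '[[-0.2,0,-0.35,0],[-0.4,0,-0.7,0],[-0.5,0,-1,0]]' |head -2
python3 - <<'E'
from h import *
c=env.capture('scene');save(c,'scene2');d=env.capture('top');save(d,'top2')
a=cv2.resize(c['pixels'][100:360,160:420,::-1],(400,400));b=cv2.resize(d['pixels'][120:270,100:330,::-1],(400,261));b=cv2.copyMakeBorder(b,0,139,0,0,0)
cv2.imwrite('pics/end.png',np.hstack([a,b]))
E
```

```text
t: 29.95
eef_pos: [521.1, 424.8, 108.6]
eef_rot: [[0.054, -0.999, 0.009], [-0.918, -0.053, -0.394], [0.394, 0.013, -0.919]]
ft_force: [0.2, -0.4, -0.3]
gripper_width: 81.2
gripper_force: 0.0
t: 30.75
eef_pos: [515.9, 575.3, 307.9]
```

View pics/end.png

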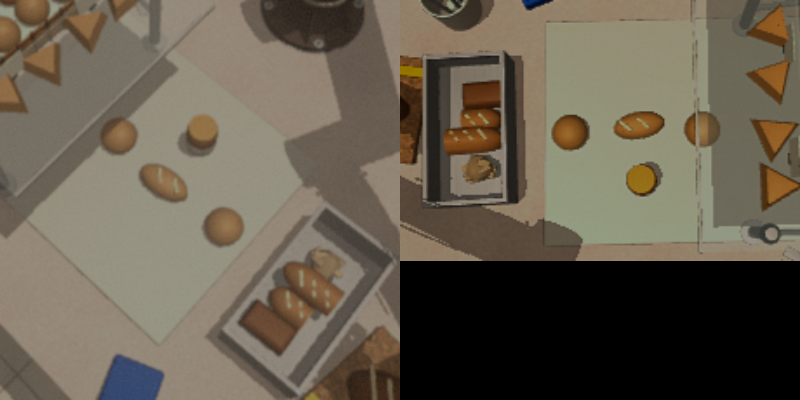

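The final picture shows all four scraps inside the pan, at about (460–500, 80–185) in the top view. Both buns, the roll and the jar stand where they were, and the arm is clear.

```bash
python3 -c "
from plant import env
print(env.close_job())"
```

```text
the job is handed in; nothing more can be done
None
```

All four scraps are in the waste pan, the buns, roll and jar look unmoved in the final picture, the wrist force readings showed no sign of touching the glass, and the job was handed in at about 31 s of the 61 s allowed.

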